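# Turn a dilution series end for end into the sampler rack

### The arm

A 6-joint arm with a two-finger parallel gripper is mounted at the origin on a cart in front of the work surface, level with it; the furniture and walls round the work are solid. World frame = base frame: x ahead of the robot, y to its left, z up, the work surface at z = 0. Lengths are in mm, angles in rad, forces in N, time in s.
With the tool pointing down it reaches from about 275 to 725 mm from the base axis. Payload 15.9 kg.
Tool frame: the origin (TCP) lies midway between the tips of the shut fingers; the grasp point (between the pads) lies tcp_to_grasp behind it (tcp_to_grasp is the distance from the TCP to the grasp point, in mm); z points along the fingers, y is the line along which they close (so a half turn about z gives the same grasp; the last joint's range is limited). The gripper opens to 85 mm and grips with 20 to 120 N. Pads are 22 mm wide; open, the fingers measure 114 mm over their backs; the gripper's body (76 mm by 85 mm) begins 54 mm behind the grasp point. The pads swing forward as they close: fully open they stand 13 mm farther back than shut.
Start: joints at [-1.248, 0.213, -0.034, 1.323, 0, 1.571], TCP at [158.605, -474.162, 231.306] pointing down, gripper open.
Joint ranges: [-2.98, 2.98], [-0.74, 1.72], [-1.14, 1.35], [-2.1, 2.04], [-1.57, 1.44], [-3.14, 3.14]. Speed limits (rad/s): [1.89, 1.89, 2.39, 2.57, 3.14, 3.14].

### API

Orientations are given as a 3x3 rotation matrix whose columns are the frame's x, y, z axes.
In Python, from cell import * gives the robot as it stands.
- The arm moves only by the tool step_arm, never from a script. Its argument "commands" is a list of rows, each a list of 7 numbers: the shift along the tool's x, y, z scaled (see below), then the turn, a rotation vector about the tool's x, y, z scaled (see below), then the opening, from -1 (shut) to 1 (fully open). A call has 1 to 5 rows; each row shifts and turns the commanded pose from where the row before left it, along the tool's axes as they then stand; what a row does not reach is not made up. The controller multiplies each number of a shift by 0.1 m and each number of a turn by 60 degrees. A row lasts 1/10 s, in which the tool goes at most 50 mm and 8.59 degrees, less where a joint would pass 70% of its speed; a pose out of reach is approached as far as the arm can. A call with a number of a shift or a turn outside -1 to 1 is refused whole. A call with a gripper value outside its range is refused whole. The fingers move at their own pace and stop on an object; "force" is the grip in N (left out, the last holds). Time passes only in rows, so rows that do not move let the fingers close. It gives the time, the measured TCP pose, the force, the opening and the grip force at its end, in the units of the state.
- state(): the state, without advancing time (a new reading comes with each control period).
- grab_frame(name): name is "side" or "top" or "wrist"; returns a dict with "pixels" (384x512x3 uint8, red, green, blue), "K" (3x3 intrinsics, pixels), "R" (3x3) and "t" (3): a world point X has camera coordinates R X + t; the wrist camera has in their place "mount" (4x4, takes a point from camera to tool coordinates, whose origin is the TCP and whose axes are the flange's). Camera axes: x right, y down, z forward; pixel columns grow to the right and rows downward; lengths in mm; the calibration is good to about 2 mm. The wrist camera is an equidistant fisheye: a pixel r from the principal point sees the ray r / f radians off the axis. A picture is of the moment at which its call begins: read the wrist's pose just before it. There is no depth.
- close_job(): hands the job in; it is judged then, once.
The state is a dict: "time": time; "joints": joint angles; "dq": joint speeds; "joint_torque": joint torques, N m; "tcp_pos": TCP position; "ee_rot": TCP orientation; "wrist_force": force on the tool from outside, world axes, zero at the start; "torque": the same for the moment, N m; "finger_gap": finger opening in mm; "gripper_force": force on a finger pad.
Only numpy, scipy, OpenCV 4.12 (cv2) and the standard library are available. Lean on these libraries where they do the work, as an engineer would, in place of code of your own. Each camera call takes 0.05 s, during which the arm holds its last target. There are 200 camera calls.

### The job

The four capped tubes of a dilution series stand in the grey preparation rack in the order they were made, the strongest at the end with the blue plate. The sampler draws from the blue end of the white rack and must meet the weakest first, so move the tubes into the white rack in reverse order: the tube nearest the blue plate goes into the well farthest from the white rack's blue end, the next one beside it, and so on until the tube farthest from the blue plate stands next to the white rack's blue end. Keep the tubes upright, lower each to the bottom of its well before letting go, and do not knock the flask or the beaker.

Things in the scene. Friction and masses are not known exactly. Their poses are not given: they have to be found in the camera images.
- tube_red: 50 ml capped tube, loose, 45 g, 110 mm tall, with a red disc 25 mm across on top of its blue screw cap. Origin: centre of its underside; z up its axis. Cap 34 mm across, from about 95 to 110 mm above the origin; clear body and skirt about 29 mm across. Grip it round the cap. Its turn about its axis does not matter.
- tube_yellow: 50 ml capped tube, loose, 45 g, 110 mm tall, with a yellow disc 25 mm across on top of its blue screw cap. Origin: centre of its underside; z up its axis. Cap 34 mm across, from about 95 to 110 mm above the origin; clear body and skirt about 29 mm across. Grip it round the cap. Its turn about its axis does not matter.
- tube_green: 50 ml capped tube, loose, 45 g, 110 mm tall, with a green disc 25 mm across on top of its blue screw cap. Origin: centre of its underside; z up its axis. Cap 34 mm across, from about 95 to 110 mm above the origin; clear body and skirt about 29 mm across. Grip it round the cap. Its turn about its axis does not matter.
- tube_white: 50 ml capped tube, loose, 45 g, 110 mm tall, with a white disc 25 mm across on top of its blue screw cap. Origin: centre of its underside; z up its axis. Cap 34 mm across, from about 95 to 110 mm above the origin; clear body and skirt about 29 mm across. Grip it round the cap. Its turn about its axis does not matter.
- holder_red: Fixed grey block with red strips along the edges of its top: the tube with the red disc starts in its well. 62 x 53.5 x 46 mm (y along the row). Origin: centre of its underside, 6 mm above the worktop. Well on its axis, 41 mm wide, 4 mm chamfer; floor 8 mm, rim 46 mm above the origin. The four blocks form the preparation rack: one row, 55 mm between centres, in a tray 70 x 252 mm.
- holder_yellow: Fixed grey block with yellow strips along the edges of its top: the tube with the yellow disc starts in its well. 62 x 53.5 x 46 mm (y along the row). Origin: centre of its underside, 6 mm above the worktop. Well on its axis, 41 mm wide, 4 mm chamfer; floor 8 mm, rim 46 mm above the origin. The four blocks form the preparation rack: one row, 55 mm between centres, in a tray 70 x 252 mm.
- holder_green: Fixed grey block with green strips along the edges of its top: the tube with the green disc starts in its well. 62 x 53.5 x 46 mm (y along the row). Origin: centre of its underside, 6 mm above the worktop. Well on its axis, 41 mm wide, 4 mm chamfer; floor 8 mm, rim 46 mm above the origin. The four blocks form the preparation rack: one row, 55 mm between centres, in a tray 70 x 252 mm.
- holder_white: Fixed grey block with white strips along the edges of its top: the tube with the white disc starts in its well. 62 x 53.5 x 46 mm (y along the row). Origin: centre of its underside, 6 mm above the worktop. Well on its axis, 41 mm wide, 4 mm chamfer; floor 8 mm, rim 46 mm above the origin. The four blocks form the preparation rack: one row, 55 mm between centres, in a tray 70 x 252 mm.
- blue_end_plate: Fixed blue plate, 62 x 10 x 56 mm, that closes one end of the preparation rack's row (the other end has a grey plate). Origin: centre of its underside, on the line of the row, 35 mm from the centre of the nearest block. It shows which end of the preparation rack the series begins at.
- sampler_rack: Fixed white rack, 66 mm wide (81 at the foot), 238 mm long, 52 mm high, its one blue end 60 mm high. Origin: centre of its underside, on the worktop; y along the row towards the blue end (at y = +112 to +122 mm). Four empty round wells at x = 0, y = +82.5, +27.5, -27.5, -82.5 mm (first to fourth from the blue end), 41 mm wide, 4 mm chamfer; floor 8 mm, rim 52 mm above the origin.
- conical_flask: Bystander, loose: conical glass flask with a little pale green in it, 63 mm wide, 105 mm tall, behind the gap between the racks. Origin: centre of its underside.
- glass_beaker: Bystander, loose: glass beaker 70 mm wide, 89 mm tall, behind the right-hand rack. Origin: centre of its underside.
There are look-alikes about, which are no part of the job. Leave any pink look-alike of the tube_yellow alone.

How it is judged (in metres and radians):
At the end, for the whole second after the job is handed in: The tube whose block is 1st, 2nd, 3rd, 4th from the blue plate stands in the 4th, 3rd, 2nd, 1st well from the white rack's blue end: released, at rest, within 0.15 rad of upright, foot within 12 mm of the well's centre in x and y and 3 to 14 mm above the rack's underside (floor: 8 mm) (((horizontal distance between holder_red and blue_end_plate between 0 and 0.0625 m and y of tube_red in the frame of sampler_rack between -0.0945 and -0.0705 m) or (horizontal distance between holder_red and blue_end_plate between 0.0625 and 0.1175 m and y of tube_red in the frame of sampler_rack between -0.0395 and -0.0155 m) or (horizontal distance between holder_red and blue_end_plate between 0.1175 and 0.1725 m and y of tube_red in the frame of sampler_rack between 0.0155 and 0.0395 m) or (horizontal distance between holder_red and blue_end_plate between 0.1725 and 0.3 m and y of tube_red in the frame of sampler_rack between 0.0705 and 0.0945 m)) and x of tube_red in the frame of sampler_rack between -0.012 and 0.012 m and z of tube_red in the frame of sampler_rack between 0.003 and 0.014 m and angle between each of tube_red, tube_yellow, tube_green, tube_white's own z axis and vertical below 0.15 rad and linear speed of each of tube_red, tube_yellow, tube_green, tube_white below 0.03 m/s and contact force between the fingers and tube_red below 0.05 N and ((horizontal distance between holder_yellow and blue_end_plate between 0 and 0.0625 m and y of tube_yellow in the frame of sampler_rack between -0.0945 and -0.0705 m) or (horizontal distance between holder_yellow and blue_end_plate between 0.0625 and 0.1175 m and y of tube_yellow in the frame of sampler_rack between -0.0395 and -0.0155 m) or (horizontal distance between holder_yellow and blue_end_plate between 0.1175 and 0.1725 m and y of tube_yellow in the frame of sampler_rack between 0.0155 and 0.0395 m) or (horizontal distance between holder_yellow and blue_end_plate between 0.1725 and 0.3 m and y of tube_yellow in the frame of sampler_rack between 0.0705 and 0.0945 m)) and x of tube_yellow in the frame of sampler_rack between -0.012 and 0.012 m and z of tube_yellow in the frame of sampler_rack between 0.003 and 0.014 m and contact force between the fingers and tube_yellow below 0.05 N and ((horizontal distance between holder_green and blue_end_plate between 0 and 0.0625 m and y of tube_green in the frame of sampler_rack between -0.0945 and -0.0705 m) or (horizontal distance between holder_green and blue_end_plate between 0.0625 and 0.1175 m and y of tube_green in the frame of sampler_rack between -0.0395 and -0.0155 m) or (horizontal distance between holder_green and blue_end_plate between 0.1175 and 0.1725 m and y of tube_green in the frame of sampler_rack between 0.0155 and 0.0395 m) or (horizontal distance between holder_green and blue_end_plate between 0.1725 and 0.3 m and y of tube_green in the frame of sampler_rack between 0.0705 and 0.0945 m)) and x of tube_green in the frame of sampler_rack between -0.012 and 0.012 m and z of tube_green in the frame of sampler_rack between 0.003 and 0.014 m and contact force between the fingers and tube_green below 0.05 N and ((horizontal distance between holder_white and blue_end_plate between 0 and 0.0625 m and y of tube_white in the frame of sampler_rack between -0.0945 and -0.0705 m) or (horizontal distance between holder_white and blue_end_plate between 0.0625 and 0.1175 m and y of tube_white in the frame of sampler_rack between -0.0395 and -0.0155 m) or (horizontal distance between holder_white and blue_end_plate between 0.1175 and 0.1725 m and y of tube_white in the frame of sampler_rack between 0.0155 and 0.0395 m) or (horizontal distance between holder_white and blue_end_plate between 0.1725 and 0.3 m and y of tube_white in the frame of sampler_rack between 0.0705 and 0.0945 m)) and x of tube_white in the frame of sampler_rack between -0.012 and 0.012 m and z of tube_white in the frame of sampler_rack between 0.003 and 0.014 m and contact force between the fingers and tube_white below 0.05 N); the robot touches nothing.
It fails at once if the conical glass flask is knocked or moved by more than 25 mm (distance of conical_flask from where it was at the start of the episode above 0.025 m).
It fails at once if the glass beaker is knocked or moved by more than 25 mm (distance of glass_beaker from where it was at the start of the episode above 0.025 m).
It fails at once if a tube is tipped by more than 40 degrees (angle between any of tube_red, tube_yellow, tube_green, tube_white's own z axis and vertical above 0.7 rad).
It fails at once if a tube is let fall (faster than 0.8 m/s out of the fingers: a fall of over 30 mm) ((linear speed of tube_red above 0.8 m/s and contact force between the fingers and tube_red below 0.05 N) or (linear speed of tube_yellow above 0.8 m/s and contact force between the fingers and tube_yellow below 0.05 N) or (linear speed of tube_green above 0.8 m/s and contact force between the fingers and tube_green below 0.05 N) or (linear speed of tube_white above 0.8 m/s and contact force between the fingers and tube_white below 0.05 N)).
It also fails if it takes over 112 s, if anything falls off the work surface, if the arm or the gripper's body presses on something with over 40 N, if the wrist force passes 120 N, or if a joint passes its speed limit or range.

## Working session

There is one attempt and no reset: what is moved stays moved. The work goes in short steps, Python scripts to look and compute and a tool call to move; the robot and the scene stay as the last step left them, time stands still between calls to the robot, and variables do not carry over. Pictures are saved under pics/ and viewed, at most 14 in all, crops included, and the job is handed in when it is done.

Besides the shell and the picture viewer there is one more tool, called after "Emit:" as name(argument=value, ...), one argument or row to a line, values as JSON. step_arm: Moves the arm, as the interface text tells. Its arguments: {"type":"object","properties":{"commands":{"type":"array"},"force":{"type":"number"}},"required":["commands"]}

```bash
mkdir -p pics; python3 - <<'E'
from cell import *
import cv2
s=state();print(s)
for n in("top","side","wrist"):
    f=grab_frame(n);cv2.imwrite(f"pics/{n}0.png",f["pixels"][:,:,::-1])
    print(n,{k:(v.round(3).tolist() if hasattr(v,'round') else v) for k,v in f.items() if k!="pixels"})
E
```

```text
{'time': 0.0, 'joints': array([-1.24799134e+00,  2.13378533e-01, -3.50699988e-02,  1.32350871e+00,
       -1.52622684e-05,  1.57080114e+00]), 'dq': array([ 6.65551738e-04, -1.90061371e-03, -1.36132129e-03, -9.35147173e-05,
       -1.06537007e-03, -2.11284321e-05]), 'joint_torque': array([ 7.93107192e-04, -6.86158347e+01,  4.87122846e+01,  1.74764881e-02,
       -7.19186733e-05,  2.29727823e-05]), 'tcp_pos': array([ 158.49801393, -473.84323311,  230.80066198]), 'ee_rot': array([[ 9.48350849e-01,  3.17223141e-01, -3.82747156e-04],
       [ 3.17223371e-01, -9.48350216e-01,  1.09610700e-03],
       [-1.52678435e-05, -1.16091035e-03, -9.99999326e-01]]), 'wrist_force': array([-0.43229754,  0.40646595, -0.18514093]), 'torque': array([ 0.04233968,  0.00429803, -0.03300936]), 'gripper_force': 0.0, 'finger_gap': 85.11370074907171}
top {'K': [[489.36, 0.0, 254.503], [0.0, 489.36, 196.665], [0.0, 0.0, 1.0]], 'R': [[0.044, -0.999, 0.006], [-0.978, -0.044, -0.205], [0.205, 0.003, -0.979]], 't': [-46.365, 570.39, 1253.484]}
side {'K': [[414.43, 0.0, 251.851], [0.0, 414.43, 193.389], [0.0, 0.0, 1.0]], 'R': [[-0.997, 0.078, -0.016], [0.052, 0.493, -0.869], [-0.06, -0.867, -0.495]], 't': [556.436, 17.719, 1279.953]}
wrist {'K': [[297.319, 0.0, 254.631], [0.0, 297.319, 188.371], [0.0, 0.0, 1.0]], 'mount': [[0.001, -0.966, -0.258, 66.077], [1.0, 0.001, 0.0, 0.449], [-0.0, -0.258, 0.966, -142.394], [0.0, 0.0, 0.0, 1.0]]}
```

View pics/top0.png

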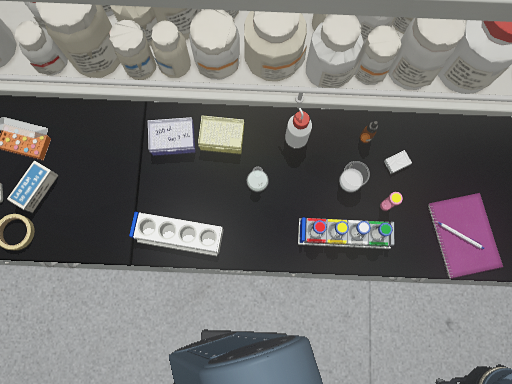

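View pics/side0.png

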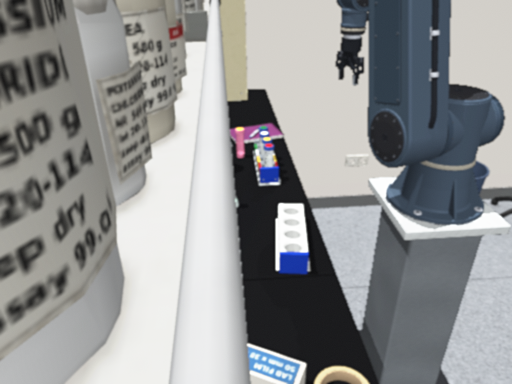

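The top view shows the white rack at px (135-222, 212-255), with its blue end on the left at (135,225). The prep rack is at (300-393, 218-247), blue plate left at (302,230), with discs red (319,227), yellow (342,228), white (363,229), green (385,230). The pink look-alike with a yellow top is at (395,199); other round blue-topped things are far back on the shelf.

```bash
python3 - <<'E'
import cv2,numpy as np
im=cv2.imread("pics/top0.png")
a=cv2.resize(im[200:260,120:230],None,fx=7,fy=7,interpolation=cv2.INTER_CUBIC)[:, :770]
b=cv2.resize(im[185:260,290:405],None,fx=6.6,fy=6.6,interpolation=cv2.INTER_CUBIC)[:495]
cv2.imwrite("pics/a.png",a);cv2.imwrite("pics/b.png",b)
E
```

```text
(no output)
```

View pics/a.png

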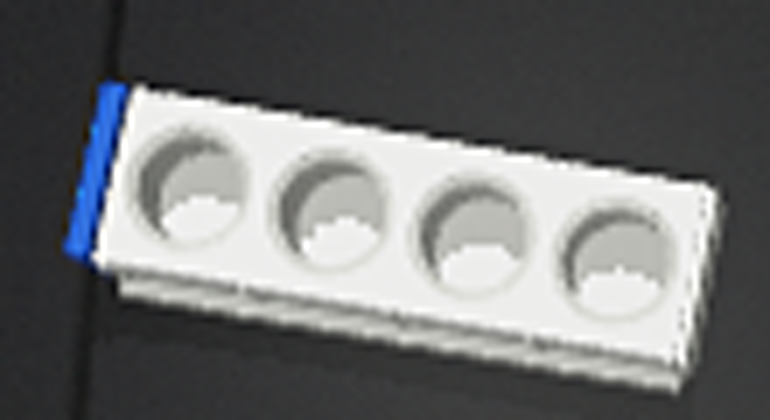

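View pics/b.png

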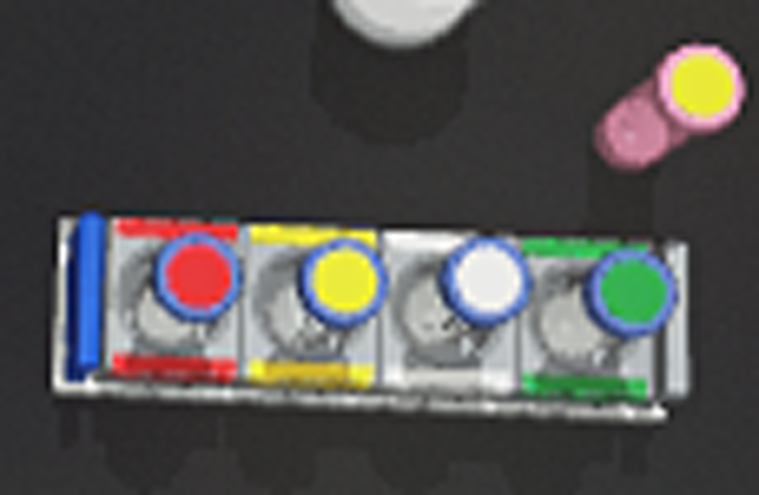

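Crop a: the wells are centred at crop px (190,187), (330,210), (475,237), (618,260), with the blue end on the left. Crop b: the discs are at red (199,277), yellow (345,283), white (487,280), green (632,292). The block strips match the discs. The pink look-alike at (702,87) stands apart from the rack.

```bash
cat >h.py <<'E'
from cell import *
import numpy as np
def ray(f,u,v,z):
    d=np.linalg.inv(f["K"])@[u,v,1]; R=np.array(f["R"]);o=-R.T@f["t"]; d=R.T@d
    return o+d*(z-o[2])/d[2]
def wray(f,s,u,v,z):
    K=f["K"];x,y=u-K[0,2],v-K[1,2];r=np.hypot(x,y);a=r/K[0,0]
    M=np.array(f["mount"]);R=s["ee_rot"]
    d=np.array([np.sin(a)*x/r,np.sin(a)*y/r,np.cos(a)])
    o=s["tcp_pos"]+R@M[:3,3];d=R@M[:3,:3]@d
    return o+d*(z-o[2])/d[2]
E
python3 - <<'E'
from h import *
f=grab_frame("top")
W=np.array([ray(f,120+(u+.5)/7-.5,200+(v+.5)/7-.5,52) for u,v in[(190,187),(330,210),(475,237),(618,260)]])
D=np.array([ray(f,290+(u+.5)/6.6-.5,185+(v+.5)/6.6-.5,124) for u,v in[(199,277),(345,283),(487,280),(632,292)]])
for n,P in("W",W),("D",D):
    print(n,P.round(1).tolist(),np.linalg.norm(np.diff(P,axis=0),axis=1),"reach",np.hypot(P[:,0],P[:,1]).round())
    d=P[0]-P[3];print("row angle",np.arctan2(d[1],d[0]))
for u,v,z in((257,171,105),(352,170,89)):print(ray(f,u,v,z))
import cell;print([k for k in dir(cell) if k[0]!='_'], state()['time'])
E
```

```text
W [[480.1, 261.9, 52.0], [473.7, 208.1, 52.0], [465.8, 152.4, 52.0], [459.5, 97.8, 52.0]] [54.19078861 56.23824497 55.04988927] reach [547. 517. 490. 470.]
row angle 1.4460108059656545
D [[488.9, -188.6, 124.0], [489.1, -244.3, 124.0], [492.7, -298.5, 124.0], [490.5, -353.8, 124.0]] [55.70874206 54.29452447 55.34968851] reach [524. 547. 576. 605.]
row angle 1.5804362077118768
[631.12596942 -24.72098968 105.        ]
[ 649.52493266 -276.49635394   89.        ]
['IKError', 'close_job', 'grab_frame', 'state', 'tcp_to_grasp'] 0.2
```

Emit:
step_arm(
  commands=[
    [0,0,0,0,0,-0.14,1],
    [0,0,0,0,0,-0.14,1],
    [0,0,0,0,0,-0.14,1],
    [0,0,0,0,0,-0.14,1],
    [0,0,0,0,0,-0.14,1],
  ],
)

```text
time: 0.7
tcp_pos: [158.6, -474.1, 231.2]
ee_rot: [[0.487, 0.873, -0.0], [0.873, -0.487, 0.0], [0.0, -0.0, -1.0]]
wrist_force: [0.2, -0.2, -0.0]
finger_gap: 85.3
gripper_force: 0.0
```

Emit:
step_arm(
  commands=[
    [0,0,0,0,0,-0.14,1],
    [0,0,0,0,0,-0.14,1],
    [0,0,0,0,0,-0.14,1],
    [0,0,0,0,0,-0.07,1],
    [0,0,0,0,0,0,1],
  ],
)

```text
time: 1.2
tcp_pos: [158.6, -474.1, 231.2]
ee_rot: [[0.001, 1.0, -0.0], [1.0, -0.001, 0.0], [0.0, -0.0, -1.0]]
wrist_force: [-1.0, 0.4, 0.8]
finger_gap: 85.5
gripper_force: 0.0
```

```bash
python3 - <<'E'
from h import *
s=state();print(tcp_to_grasp,s["tcp_pos"],s["ee_rot"].round(4).tolist(),s["joints"],s["time"])
E
```

```text
18.700000000000003 [ 158.57052151 -474.0666787   231.16488105] [[0.0007, 1.0, -0.0001], [1.0, -0.0007, 0.0003], [0.0003, -0.0001, -1.0]] [-1.24799515e+00  2.13019180e-01 -3.46048623e-02  1.32350070e+00
 -1.59375126e-05  3.23473498e-01] 1.2
```

Emit:
step_arm(
  commands=[
    [0.285,0.33,0,0,0,0,1],
    [0.285,0.33,0,0,0,0,1],
    [0.285,0.33,0,0,0,0,1],
    [0.285,0.33,0,0,0,0,1],
    [0.285,0.33,0,0,0,0,1],
  ],
)

```text
time: 1.7
tcp_pos: [324.9, -330.6, 231.4]
ee_rot: [[0.005, 1.0, 0.0], [1.0, -0.005, -0.0], [-0.0, 0.0, -1.0]]
wrist_force: [0.6, -0.8, 0.4]
finger_gap: 85.4
gripper_force: 0.0
```

Emit:
step_arm(
  commands=[
    [0.285,0.33,0,0,0,0,1],
    [0.285,0.33,0,0,0,0,1],
    [0.285,0.33,0,0,0,0,1],
    [0.285,0.33,0,0,0,0,1],
    [0.285,0.33,0,0,0,0,1],
  ],
)

```text
time: 2.2
tcp_pos: [490.3, -188.3, 231.3]
ee_rot: [[0.005, 1.0, 0.0], [1.0, -0.005, -0.0], [-0.0, 0.0, -1.0]]
wrist_force: [0.4, -1.5, 0.3]
finger_gap: 85.6
gripper_force: 0.0
```

Emit:
step_arm(
  commands=[
    [0,0,0,0,0,0,1],
    [0,0,0,0,0,0,1],
  ],
)

```text
time: 2.4
tcp_pos: [489.5, -189.1, 230.9]
ee_rot: [[0.002, 1.0, -0.001], [1.0, -0.002, 0.0], [0.0, -0.001, -1.0]]
wrist_force: [0.5, 0.3, 0.4]
finger_gap: 85.4
gripper_force: 0.0
```

```bash
python3 - <<'E'
from h import *
import cv2
s=state();f=grab_frame("wrist");print(s["tcp_pos"],s["ee_rot"].round(4).tolist())
cv2.imwrite("pics/w1.png",f["pixels"][:,:,::-1])
np.savez("w1.npz",tcp_pos=s["tcp_pos"],ee_rot=s["ee_rot"])
E
```

```text
[ 489.46223285 -189.0807289   230.90663927] [[0.002, 1.0, -0.0008], [1.0, -0.002, 0.0001], [0.0001, -0.0008, -1.0]]
```

View pics/w1.png

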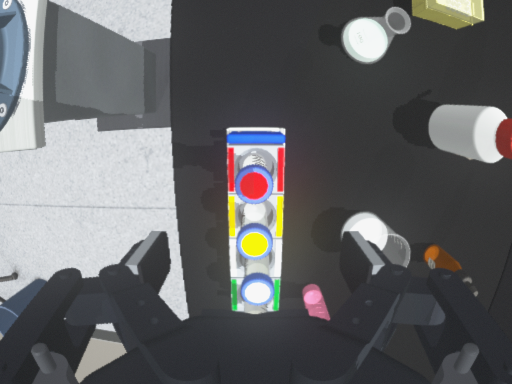

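Wrist view: the red disc is at (255,184), yellow (255,243), white (258,290). The green tube is hidden behind the gripper, and the fingers straddle the row.

```bash
python3 - <<'E'
from h import *
f=grab_frame("wrist");s=dict(np.load("w1.npz"))
for u,v in((255,184),(255,243),(258,290)):print(wray(f,s,u,v,124).round(1))
E
```

```text
[ 490.7 -186.8  124. ]
[ 490.7 -243.   124. ]
[ 493.6 -295.8  124. ]
```

Emit:
step_arm(
  commands=[
    [0.01,0.005,0.45,0,0,0,1],
    [0,0,0.45,0,0,0,1],
    [0,0,0.35,0,0,0,1],
    [0,0,0.1,0,0,0,1],
    [0,0,0,0,0,0,1],
  ],
  force=40,
)

```text
time: 3.0
tcp_pos: [488.5, -189.2, 96.0]
ee_rot: [[0.004, 1.0, -0.002], [1.0, -0.004, 0.001], [0.001, -0.002, -1.0]]
wrist_force: [0.3, 1.3, 1.3]
finger_gap: 85.5
gripper_force: 0.0
```

Emit:
step_arm(
  commands=[
    [0,0,0,0,0,0,-1],
    [0,0,0,0,0,0,-1],
    [0,0,0,0,0,0,-1],
    [0,0,0,0,0,0,-1],
    [0,0,0,0,0,0,-1],
  ],
)

```text
time: 3.5
tcp_pos: [490.1, -189.0, 97.4]
ee_rot: [[0.002, 1.0, 0.001], [1.0, -0.002, -0.001], [-0.001, 0.001, -1.0]]
wrist_force: [-2.3, 1.0, 9.3]
finger_gap: 32.6
gripper_force: 38.8
```

Emit:
step_arm(
  commands=[
    [0,0,0,0,0,0,-1],
    [0,0,0,0,0,0,-1],
    [0,0,0,0,0,0,-1],
  ],
)

```text
time: 3.8
tcp_pos: [490.1, -189.0, 97.4]
ee_rot: [[0.002, 1.0, 0.001], [1.0, -0.002, -0.001], [-0.001, 0.001, -1.0]]
wrist_force: [-2.0, 0.2, 10.0]
finger_gap: 32.2
gripper_force: 38.7
```

Emit:
step_arm(
  commands=[
    [0,0,-0.25,0,0,0,-1],
    [0,0,-0.4,0,0,0,-1],
    [0,0,-0.4,0,0,0,-1],
    [0,0,-0.25,0,0,0,-1],
    [0.25,-0.025,0,0,0,0,-1],
  ],
)

```text
time: 4.3
tcp_pos: [488.9, -165.6, 230.1]
ee_rot: [[0.004, 1.0, 0.006], [1.0, -0.004, -0.002], [-0.002, 0.006, -1.0]]
wrist_force: [0.3, 0.9, -1.6]
finger_gap: 32.5
gripper_force: 39.9
```

Emit:
step_arm(
  commands=[
    [0.4,-0.04,0,0,0,0,-1],
    [0.4,-0.04,0,0,0,0,-1],
    [0.4,-0.04,0,0,0,0,-1],
    [0.4,-0.04,0,0,0,0,-1],
    [0.4,-0.04,0,0,0,0,-1],
  ],
)

```text
time: 4.8
tcp_pos: [467.2, 37.8, 226.8]
ee_rot: [[0.002, 1.0, 0.001], [1.0, -0.002, 0.0], [0.0, 0.001, -1.0]]
wrist_force: [1.3, -1.0, -0.3]
finger_gap: 32.8
gripper_force: 39.9
```

Emit:
step_arm(
  commands=[
    [0.4,-0.04,0,0,0,0,-1],
    [0.22,-0.04,0,0,0,0,-1],
    [0,0,0,0,0,0,-1],
    [0,0,0,0,0,0,-1],
  ],
)

```text
time: 5.2
tcp_pos: [459.6, 98.6, 226.6]
ee_rot: [[0.001, 1.0, 0.0], [1.0, -0.001, -0.0], [-0.0, 0.0, -1.0]]
wrist_force: [-0.3, -0.3, -0.3]
finger_gap: 32.5
gripper_force: 39.9
```

```bash
python3 - <<'E'
from h import *
import cv2
s=state();f=grab_frame("wrist");print(s["tcp_pos"],s["ee_rot"].round(4).tolist())
cv2.imwrite("pics/w2.png",f["pixels"][:,:,::-1])
np.savez("w2.npz",tcp_pos=s["tcp_pos"],ee_rot=s["ee_rot"])
E
```

```text
[459.6297049   98.55704506 226.58771945] [[0.0005, 1.0, 0.0004], [1.0, -0.0005, -0.0001], [-0.0001, 0.0004, -1.0]]
```

View pics/w2.png

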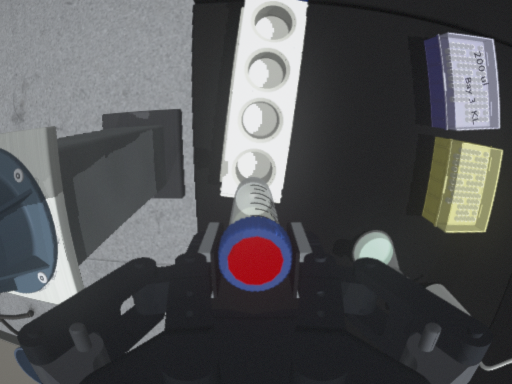

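Wrist view: the red tube is gripped, its foot near (256,185). Well centres are at (273,22), (267,70), (262,119), (255,166).

```bash
python3 - <<'E'
from h import *
f=grab_frame("wrist");s=dict(np.load("w2.npz"))
for u,v,z in((273,22,52),(267,70,52),(262,119,52),(255,166,52),(256,188,143),(255,260,253)):print(wray(f,s,u,v,z).round(1))
E
```

```text
[480.1 261.2  52. ]
[473.7 207.3  52. ]
[468.5 154.7  52. ]
[461.1 103.9  52. ]
[461.7 103.4 143. ]
[460.8  99.9 253. ]
```

Emit:
step_arm(
  commands=[
    [-0.02,0.005,0.3,0,0,0,-1],
    [0,0,0.4,0,0,0,-1],
    [0,0,0.3,0,0,0,-1],
    [0,0,0.2,0,0,0,-1],
    [0,0,0,0,0,0,-1],
  ],
)

```text
time: 5.8
tcp_pos: [458.6, 95.0, 104.2]
ee_rot: [[0.003, 1.0, -0.004], [1.0, -0.003, -0.001], [-0.001, -0.004, -1.0]]
wrist_force: [-0.2, -0.3, -0.4]
finger_gap: 32.7
gripper_force: 39.9
```

Emit:
step_arm(
  commands=[
    [0,0,0.1,0,0,0,-1],
    [0,0,0.04,0,0,0,-1],
    [0,0,0,0,0,0,-1],
    [0,0,0,0,0,0,-1],
  ],
)

```text
time: 6.2
tcp_pos: [460.5, 96.3, 92.9]
ee_rot: [[0.002, 1.0, 0.001], [1.0, -0.002, 0.0], [0.0, 0.001, -1.0]]
wrist_force: [-0.5, 0.1, -0.3]
finger_gap: 32.1
gripper_force: 40.0
```

Emit:
step_arm(
  commands=[
    [0,0,0.01,0,0,0,-1],
    [0,0,0.01,0,0,0,-1],
    [0,0,0,0,0,0,-1],
    [0,0,0,0,0,0,-1],
  ],
)

```text
time: 6.6
tcp_pos: [460.8, 96.5, 91.3]
ee_rot: [[0.002, 1.0, 0.002], [1.0, -0.002, 0.001], [0.001, 0.002, -1.0]]
wrist_force: [-3.7, 0.2, 14.9]
finger_gap: 32.4
gripper_force: 41.7
```

Emit:
step_arm(
  commands=[
    [0,0,0,0,0,0,1],
    [0,0,0,0,0,0,1],
    [0,0,0,0,0,0,1],
    [0,0,0,0,0,0,1],
    [0,0,0,0,0,0,1],
  ],
)

```text
time: 7.1
tcp_pos: [460.1, 96.3, 90.2]
ee_rot: [[0.002, 1.0, -0.0], [1.0, -0.002, -0.0], [-0.0, -0.0, -1.0]]
wrist_force: [-0.6, -0.3, -0.6]
finger_gap: 85.3
gripper_force: 0.0
```

Emit:
step_arm(
  commands=[
    [0,0,-0.2,0,0,0,1],
    [0,0,-0.4,0,0,0,1],
    [0,0,-0.4,0,0,0,1],
    [0,0,-0.35,0,0,0,1],
    [-0.425,0.036,0,0,0,0,1],
  ],
)

```text
time: 7.6
tcp_pos: [465.6, 56.4, 229.5]
ee_rot: [[-0.003, 1.0, 0.006], [1.0, 0.003, 0.002], [0.002, 0.006, -1.0]]
wrist_force: [1.9, -0.8, -0.6]
finger_gap: 85.8
gripper_force: 0.0
```

Emit:
step_arm(
  commands=[
    [-0.425,0.036,0,0,0,0,1],
    [-0.425,0.036,0,0,0,0,1],
    [-0.425,0.036,0,0,0,0,1],
    [-0.425,0.036,0,0,0,0,1],
    [-0.425,0.036,0,0,0,0,1],
  ],
)

```text
time: 8.1
tcp_pos: [481.1, -160.6, 225.4]
ee_rot: [[0.002, 1.0, 0.0], [1.0, -0.002, -0.0], [-0.0, 0.0, -1.0]]
wrist_force: [0.3, 0.5, 0.7]
finger_gap: 85.5
gripper_force: 0.0
```

Emit:
step_arm(
  commands=[
    [-0.425,0.036,0,0,0,0,1],
    [-0.425,0.036,0,0,0,0,1],
    [0,0,0,0,0,0,1],
    [0,0,0,0,0,0,1],
  ],
)

```text
time: 8.5
tcp_pos: [488.1, -244.4, 224.9]
ee_rot: [[0.004, 1.0, -0.001], [1.0, -0.004, 0.001], [0.001, -0.001, -1.0]]
wrist_force: [0.4, 0.3, -0.0]
finger_gap: 85.3
gripper_force: 0.0
```

```bash
python3 - <<'E'
from h import *
import cv2
f=grab_frame("top");im=f["pixels"][:,:,::-1]
cv2.imwrite("pics/t2.png",cv2.resize(im[190:270,120:400],None,fx=2.8,fy=2.8,interpolation=cv2.INTER_CUBIC))
E
```

```text
(no output)
```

View pics/t2.png

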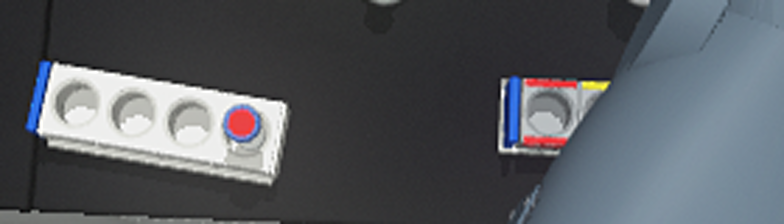

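Red stands in the fourth well, disc at crop px (242,123). Now yellow.

Emit:
step_arm(
  commands=[
    [0.01,0.02,0.4,0,0,0,1],
    [0,0,0.45,0,0,0,1],
    [0,0,0.33,0,0,0,1],
    [0,0,0.1,0,0,0,1],
    [0,0,0,0,0,0,1],
  ],
)

```text
time: 9.05
tcp_pos: [489.9, -241.7, 96.9]
ee_rot: [[0.001, 1.0, -0.002], [1.0, -0.001, 0.001], [0.001, -0.002, -1.0]]
wrist_force: [0.5, 0.4, 0.7]
finger_gap: 85.5
gripper_force: 0.0
```

Emit:
step_arm(
  commands=[
    [0,0,0,0,0,0,-1],
    [0,0,0,0,0,0,-1],
    [0,0,0,0,0,0,-1],
    [0,0,0,0,0,0,-1],
    [0,0,0,0,0,0,-1],
  ],
)

```text
time: 9.55
tcp_pos: [490.7, -243.2, 98.4]
ee_rot: [[0.002, 1.0, 0.001], [1.0, -0.002, -0.001], [-0.001, 0.001, -1.0]]
wrist_force: [-3.0, 0.3, 9.7]
finger_gap: 32.8
gripper_force: 38.8
```

Emit:
step_arm(
  commands=[
    [0,0,0,0,0,0,-1],
    [0,0,0,0,0,0,-1],
  ],
)

```text
time: 9.75
tcp_pos: [490.7, -243.2, 98.4]
ee_rot: [[0.002, 1.0, 0.001], [1.0, -0.002, -0.001], [-0.001, 0.001, -1.0]]
wrist_force: [-3.1, 0.3, 9.8]
finger_gap: 32.5
gripper_force: 38.7
```

Emit:
step_arm(
  commands=[
    [0,0,-0.25,0,0,0,-1],
    [0,0,-0.4,0,0,0,-1],
    [0,0,-0.4,0,0,0,-1],
    [0,0,-0.35,0,0,0,-1],
    [0.3,-0.02,0,0,0,0,-1],
  ],
)

```text
time: 10.25
tcp_pos: [490.3, -215.3, 242.1]
ee_rot: [[0.005, 1.0, 0.007], [1.0, -0.005, -0.004], [-0.004, 0.007, -1.0]]
wrist_force: [0.5, 1.0, -1.6]
finger_gap: 32.3
gripper_force: 39.9
```

Emit:
step_arm(
  commands=[
    [0.42,-0.025,0,0,0,0,-1],
    [0.42,-0.025,0,0,0,0,-1],
    [0.42,-0.025,0,0,0,0,-1],
    [0.42,-0.025,0,0,0,0,-1],
    [0.42,-0.025,0,0,0,0,-1],
  ],
)

```text
time: 10.75
tcp_pos: [475.9, -1.2, 237.8]
ee_rot: [[0.002, 1.0, 0.001], [1.0, -0.002, 0.0], [0.0, 0.001, -1.0]]
wrist_force: [1.1, 0.8, -0.5]
finger_gap: 32.3
gripper_force: 39.9
```

Emit:
step_arm(
  commands=[
    [0.42,-0.025,0,0,0,0,-1],
    [0.42,-0.025,0,0,0,0,-1],
    [0.42,-0.025,0,0,0,0,-1],
    [0.3,-0.02,0,0,0,0,-1],
    [0,0,0,0,0,0,-1],
  ],
)

```text
time: 11.25
tcp_pos: [466.7, 156.3, 237.5]
ee_rot: [[-0.002, 1.0, 0.0], [1.0, 0.002, 0.001], [0.001, 0.0, -1.0]]
wrist_force: [0.4, -0.2, -0.3]
finger_gap: 32.6
gripper_force: 39.9
```

Emit:
step_arm(
  commands=[
    [0,0,0,0,0,0,-1],
    [0,0,0,0,0,0,-1],
  ],
)

```text
time: 11.45
tcp_pos: [467.2, 152.6, 237.5]
ee_rot: [[0.003, 1.0, 0.0], [1.0, -0.003, -0.0], [-0.0, 0.0, -1.0]]
wrist_force: [-0.8, -0.7, -0.3]
finger_gap: 32.4
gripper_force: 39.9
```

Emit:
step_arm(
  commands=[
    [0,0,0.3,0,0,0,-1],
    [0,0,0.4,0,0,0,-1],
    [0,0,0.35,0,0,0,-1],
    [0,0,0.2,0,0,0,-1],
    [0,0,0.1,0,0,0,-1],
  ],
)

```text
time: 11.95
tcp_pos: [466.3, 151.9, 100.7]
ee_rot: [[0.004, 1.0, -0.002], [1.0, -0.004, -0.001], [-0.001, -0.002, -1.0]]
wrist_force: [-0.0, 0.1, -1.2]
finger_gap: 32.5
gripper_force: 39.9
```

Emit:
step_arm(
  commands=[
    [0,0,0.08,0,0,0,-1],
    [0,0,0,0,0,0,-1],
    [0,0,0.01,0,0,0,-1],
    [0,0,0.01,0,0,0,-1],
    [0,0,0,0,0,0,-1],
  ],
)

```text
time: 12.45
tcp_pos: [467.4, 153.4, 92.8]
ee_rot: [[0.002, 1.0, 0.001], [1.0, -0.002, 0.0], [0.0, 0.001, -1.0]]
wrist_force: [-0.6, 0.5, -0.5]
finger_gap: 32.3
gripper_force: 39.9
```

Emit:
step_arm(
  commands=[
    [0,0,0.01,0,0,0,-1],
    [0,0,0,0,0,0,-1],
    [0,0,0,0,0,0,-1],
  ],
)

```text
time: 12.75
tcp_pos: [467.6, 153.6, 92.4]
ee_rot: [[0.002, 1.0, 0.002], [1.0, -0.002, 0.001], [0.001, 0.002, -1.0]]
wrist_force: [-3.2, -0.9, 13.2]
finger_gap: 32.5
gripper_force: 41.6
```

Emit:
step_arm(
  commands=[
    [0,0,0,0,0,0,1],
    [0,0,0,0,0,0,1],
    [0,0,0,0,0,0,1],
    [0,0,0,0,0,0,1],
    [0,0,0,0,0,0,1],
  ],
)

```text
time: 13.25
tcp_pos: [467.0, 153.3, 91.3]
ee_rot: [[0.002, 1.0, -0.0], [1.0, -0.002, -0.0], [-0.0, -0.0, -1.0]]
wrist_force: [-0.8, 0.1, -0.1]
finger_gap: 85.6
gripper_force: 0.0
```

Emit:
step_arm(
  commands=[
    [0,0,-0.2,0,0,0,1],
    [0,0,-0.4,0,0,0,1],
    [0,0,-0.4,0,0,0,1],
    [0,0,-0.35,0,0,0,1],
    [-0.3,0.02,0,0,0,0,1],
  ],
)

```text
time: 13.75
tcp_pos: [470.9, 125.3, 230.6]
ee_rot: [[-0.001, 1.0, 0.006], [1.0, 0.001, 0.002], [0.002, 0.006, -1.0]]
wrist_force: [-0.6, -0.8, -0.2]
finger_gap: 85.5
gripper_force: 0.0
```

Emit:
step_arm(
  commands=[
    [-0.45,0.025,0,0,0,0,1],
    [-0.45,0.025,0,0,0,0,1],
    [-0.45,0.025,0,0,0,0,1],
    [-0.45,0.025,0,0,0,0,1],
    [-0.45,0.025,0,0,0,0,1],
  ],
)

```text
time: 14.25
tcp_pos: [480.9, -103.6, 226.4]
ee_rot: [[0.002, 1.0, 0.0], [1.0, -0.002, -0.0], [-0.0, 0.0, -1.0]]
wrist_force: [1.1, 0.4, 0.7]
finger_gap: 85.5
gripper_force: 0.0
```

Emit:
step_arm(
  commands=[
    [-0.45,0.025,0,0,0,0,1],
    [-0.45,0.025,0,0,0,0,1],
    [-0.45,0.025,0,0,0,0,1],
    [-0.45,0.025,0,0,0,0,1],
    [-0.15,0.01,0,0,0,0,1],
  ],
)

```text
time: 14.75
tcp_pos: [491.2, -300.4, 225.7]
ee_rot: [[0.005, 1.0, -0.001], [1.0, -0.005, -0.0], [-0.0, -0.001, -1.0]]
wrist_force: [0.4, 1.1, 0.5]
finger_gap: 85.5
gripper_force: 0.0
```

Emit:
step_arm(
  commands=[
    [0,0,0,0,0,0,1],
    [0,0,0,0,0,0,1],
  ],
)

```text
time: 14.95
tcp_pos: [491.7, -296.3, 226.1]
ee_rot: [[0.002, 1.0, -0.0], [1.0, -0.002, 0.001], [0.001, -0.0, -1.0]]
wrist_force: [0.3, 0.6, 0.1]
finger_gap: 85.4
gripper_force: 0.0
```

```bash
python3 - <<'E'
from h import *
import cv2
s=state();f=grab_frame("wrist");print(s["tcp_pos"],s["ee_rot"].round(4).tolist())
cv2.imwrite("pics/w3.png",f["pixels"][:,:,::-1])
np.savez("w3.npz",tcp_pos=s["tcp_pos"],ee_rot=s["ee_rot"])
E
```

```text
[ 491.68754671 -296.25279325  226.11617305] [[0.0021, 1.0, -0.0003], [1.0, -0.0021, 0.0006], [0.0006, -0.0003, -1.0]]
```

View pics/w3.png

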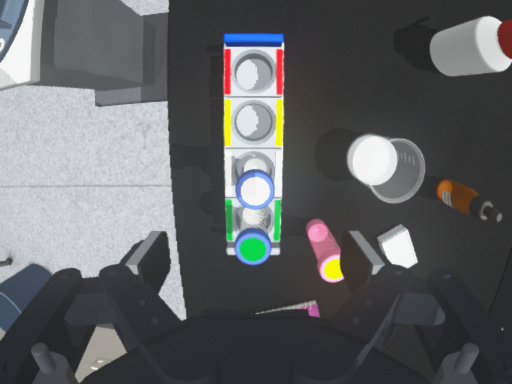

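White is at (255,189) and green at (253,247). The pink look-alike's yellow top is at (333,267), to the right of the green tube, so I'll check its clearance.

```bash
python3 - <<'E'
from h import *
f=grab_frame("wrist");s=dict(np.load("w3.npz"))
for u,v,z in((255,189,124),(253,247,124),(333,267,110),(317,230,10)):print(wray(f,s,u,v,z).round(1))
f=grab_frame("top");print(ray(f,290+702/6.6,185+87/6.6,110),ray(f,290+632/6.6,185+140/6.6,0))
E
```

```text
[ 493.  -297.1  124. ]
[ 491.1 -351.9  124. ]
[ 572.5 -383.4  110. ]
[ 575.2 -384.3   10. ]
[ 573.70105751 -386.9687539   110.        ] [ 573.54916854 -389.14007641    0.        ]
```

Emit:
step_arm(
  commands=[
    [-0.01,0.01,0.4,0,0,0,1],
    [0,0,0.45,0,0,0,1],
    [0,0,0.34,0,0,0,1],
    [0,0,0.1,0,0,0,1],
    [0,0,0,0,0,0,1],
  ],
)

```text
time: 15.6
tcp_pos: [492.4, -296.8, 96.9]
ee_rot: [[0.001, 1.0, -0.001], [1.0, -0.001, 0.001], [0.001, -0.001, -1.0]]
wrist_force: [-0.4, 0.8, 0.1]
finger_gap: 85.4
gripper_force: 0.0
```

Emit:
step_arm(
  commands=[
    [0,0,0,0,0,0,-1],
    [0,0,0,0,0,0,-1],
    [0,0,0,0,0,0,-1],
    [0,0,0,0,0,0,-1],
    [0,0,0,0,0,0,-1],
  ],
)

```text
time: 16.1
tcp_pos: [493.2, -298.2, 98.5]
ee_rot: [[0.002, 1.0, 0.001], [1.0, -0.002, -0.001], [-0.001, 0.001, -1.0]]
wrist_force: [-1.8, -0.2, 8.2]
finger_gap: 32.4
gripper_force: 39.0
```

Emit:
step_arm(
  commands=[
    [0,0,0,0,0,0,-1],
    [0,0,0,0,0,0,-1],
  ],
)

```text
time: 16.3
tcp_pos: [493.3, -298.2, 98.5]
ee_rot: [[0.002, 1.0, 0.001], [1.0, -0.002, -0.001], [-0.001, 0.001, -1.0]]
wrist_force: [-1.5, 1.4, 9.4]
finger_gap: 32.0
gripper_force: 39.0
```

Emit:
step_arm(
  commands=[
    [0,0,-0.25,0,0,0,-1],
    [0,0,-0.4,0,0,0,-1],
    [0,0,-0.4,0,0,0,-1],
    [0,0,-0.35,0,0,0,-1],
    [0.25,-0.01,0,0,0,0,-1],
  ],
)

```text
time: 16.8
tcp_pos: [493.5, -275.3, 242.3]
ee_rot: [[0.004, 1.0, 0.007], [1.0, -0.004, -0.004], [-0.004, 0.007, -1.0]]
wrist_force: [1.7, -0.0, -1.6]
finger_gap: 31.9
gripper_force: 39.9
```

Emit:
step_arm(
  commands=[
    [0.42,-0.016,0,0,0,0,-1],
    [0.42,-0.016,0,0,0,0,-1],
    [0.42,-0.016,0,0,0,0,-1],
    [0.42,-0.016,0,0,0,0,-1],
    [0.42,-0.016,0,0,0,0,-1],
  ],
)

```text
time: 17.3
tcp_pos: [483.9, -61.2, 237.8]
ee_rot: [[0.002, 1.0, 0.001], [1.0, -0.002, -0.0], [-0.0, 0.001, -1.0]]
wrist_force: [0.5, 0.7, -0.7]
finger_gap: 32.2
gripper_force: 39.9
```

Emit:
step_arm(
  commands=[
    [0.42,-0.016,0,0,0,0,-1],
    [0.42,-0.016,0,0,0,0,-1],
    [0.42,-0.016,0,0,0,0,-1],
    [0.42,-0.016,0,0,0,0,-1],
    [0.42,-0.016,0,0,0,0,-1],
  ],
)

```text
time: 17.8
tcp_pos: [476.3, 149.0, 237.9]
ee_rot: [[0.002, 1.0, 0.001], [1.0, -0.002, 0.0], [0.0, 0.001, -1.0]]
wrist_force: [0.9, 0.1, 0.4]
finger_gap: 32.4
gripper_force: 39.9
```

Emit:
step_arm(
  commands=[
    [0.42,-0.016,0,0,0,0,-1],
    [0.18,-0.01,0,0,0,0,-1],
    [0,0,0,0,0,0,-1],
    [0,0,0,0,0,0,-1],
    [0,0,0,0,0,0,-1],
  ],
)

```text
time: 18.3
tcp_pos: [474.2, 206.4, 237.5]
ee_rot: [[0.003, 1.0, 0.0], [1.0, -0.003, -0.0], [-0.0, 0.0, -1.0]]
wrist_force: [0.2, -0.9, -0.1]
finger_gap: 31.9
gripper_force: 39.9
```

Emit:
step_arm(
  commands=[
    [0,-0.005,0.3,0,0,0,-1],
    [0,0,0.4,0,0,0,-1],
    [0,0,0.35,0,0,0,-1],
    [0,0,0.2,0,0,0,-1],
    [0,0,0.1,0,0,0,-1],
  ],
)

```text
time: 18.8
tcp_pos: [472.8, 205.9, 100.7]
ee_rot: [[0.003, 1.0, -0.002], [1.0, -0.003, -0.001], [-0.001, -0.002, -1.0]]
wrist_force: [-0.4, 0.1, 0.1]
finger_gap: 32.3
gripper_force: 39.9
```

Emit:
step_arm(
  commands=[
    [0,0,0.08,0,0,0,-1],
    [0,0,0.01,0,0,0,-1],
    [0,0,0.01,0,0,0,-1],
    [0,0,0.01,0,0,0,-1],
    [0,0,0,0,0,0,-1],
  ],
)

```text
time: 19.3
tcp_pos: [474.3, 207.7, 92.5]
ee_rot: [[0.002, 1.0, 0.002], [1.0, -0.002, 0.001], [0.001, 0.002, -1.0]]
wrist_force: [-2.5, -0.0, 5.9]
finger_gap: 32.4
gripper_force: 40.7
```

Emit:
step_arm(
  commands=[
    [0,0,0,0,0,0,-1],
    [0,0,0,0,0,0,-1],
  ],
)

```text
time: 19.5
tcp_pos: [474.2, 207.7, 92.5]
ee_rot: [[0.002, 1.0, 0.002], [1.0, -0.002, 0.001], [0.001, 0.002, -1.0]]
wrist_force: [-2.2, -0.4, 6.6]
finger_gap: 32.3
gripper_force: 40.7
```

Emit:
step_arm(
  commands=[
    [0,0,0,0,0,0,1],
    [0,0,0,0,0,0,1],
    [0,0,0,0,0,0,1],
    [0,0,0,0,0,0,1],
    [0,0,0,0,0,0,1],
  ],
)

```text
time: 20.0
tcp_pos: [473.6, 207.3, 91.3]
ee_rot: [[0.002, 1.0, -0.0], [1.0, -0.002, -0.0], [-0.0, -0.0, -1.0]]
wrist_force: [-0.6, -0.5, 0.6]
finger_gap: 85.3
gripper_force: 0.0
```

Emit:
step_arm(
  commands=[
    [0,0,-0.2,0,0,0,1],
    [0,0,-0.4,0,0,0,1],
    [0,0,-0.4,0,0,0,1],
    [0,0,-0.35,0,0,0,1],
    [-0.3,0.01,0,0,0,0,1],
  ],
)

```text
time: 20.5
tcp_pos: [476.3, 179.5, 230.6]
ee_rot: [[-0.001, 1.0, 0.006], [1.0, 0.001, 0.003], [0.003, 0.006, -1.0]]
wrist_force: [0.3, -1.4, -1.1]
finger_gap: 85.0
gripper_force: 0.0
```

Emit:
step_arm(
  commands=[
    [-0.45,0.014,0,0,0,0,1],
    [-0.45,0.014,0,0,0,0,1],
    [-0.45,0.014,0,0,0,0,1],
    [-0.45,0.014,0,0,0,0,1],
    [-0.45,0.014,0,0,0,0,1],
  ],
)

```text
time: 21.0
tcp_pos: [480.8, -49.5, 226.4]
ee_rot: [[0.002, 1.0, 0.0], [1.0, -0.002, -0.0], [-0.0, 0.0, -1.0]]
wrist_force: [0.9, 0.5, 0.3]
finger_gap: 85.7
gripper_force: 0.0
```

Emit:
step_arm(
  commands=[
    [-0.45,0.014,0,0,0,0,1],
    [-0.45,0.014,0,0,0,0,1],
    [-0.45,0.014,0,0,0,0,1],
    [-0.45,0.014,0,0,0,0,1],
    [-0.45,0.014,0,0,0,0,1],
  ],
)

```text
time: 21.5
tcp_pos: [487.3, -274.7, 226.4]
ee_rot: [[0.002, 1.0, 0.0], [1.0, -0.002, -0.0], [-0.0, 0.0, -1.0]]
wrist_force: [1.3, 1.3, 0.1]
finger_gap: 85.5
gripper_force: 0.0
```

Emit:
step_arm(
  commands=[
    [-0.45,0.014,0,0,0,0,1],
    [-0.35,0.01,0,0,0,0,1],
    [0,0,0,0,0,0,1],
    [0,0,0,0,0,0,1],
    [0,0,0,0,0,0,1],
  ],
)

```text
time: 22.0
tcp_pos: [490.0, -352.0, 226.3]
ee_rot: [[0.001, 1.0, -0.0], [1.0, -0.001, 0.0], [0.0, -0.0, -1.0]]
wrist_force: [0.1, 0.7, -0.2]
finger_gap: 85.5
gripper_force: 0.0
```

Emit:
step_arm(
  commands=[
    [0,0.01,0.4,0,0,0,0.6],
    [0,0,0.45,0,0,0,0.6],
    [0,0,0.34,0,0,0,0.6],
    [0,0,0.1,0,0,0,0.6],
    [0,0,0,0,0,0,0.6],
  ],
)

```text
time: 22.5
tcp_pos: [490.6, -351.6, 97.0]
ee_rot: [[0.001, 1.0, -0.001], [1.0, -0.001, 0.001], [0.001, -0.001, -1.0]]
wrist_force: [-1.3, -0.4, 0.8]
finger_gap: 68.6
gripper_force: 0.0
```

Emit:
step_arm(
  commands=[
    [0,0,0,0,0,0,-1],
    [0,0,0,0,0,0,-1],
    [0,0,0,0,0,0,-1],
    [0,0,0,0,0,0,-1],
    [0,0,0,0,0,0,-1],
  ],
)

```text
time: 23.0
tcp_pos: [491.7, -353.5, 99.3]
ee_rot: [[0.002, 1.0, 0.002], [1.0, -0.002, -0.002], [-0.002, 0.002, -1.0]]
wrist_force: [-2.0, 0.7, 10.0]
finger_gap: 32.3
gripper_force: 38.8
```

Emit:
step_arm(
  commands=[
    [0,0,0,0,0,0,-1],
    [0,0,0,0,0,0,-1],
  ],
)

```text
time: 23.2
tcp_pos: [491.7, -353.5, 99.3]
ee_rot: [[0.002, 1.0, 0.002], [1.0, -0.002, -0.002], [-0.002, 0.002, -1.0]]
wrist_force: [-1.9, 0.1, 10.9]
finger_gap: 32.2
gripper_force: 38.8
```

Emit:
step_arm(
  commands=[
    [0,0,-0.25,0,0,0,-1],
    [0,0,-0.4,0,0,0,-1],
    [0,0,-0.4,0,0,0,-1],
    [0,0,-0.35,0,0,0,-1],
    [0.25,-0.005,0,0,0,0,-1],
  ],
)

```text
time: 23.7
tcp_pos: [492.3, -330.6, 243.2]
ee_rot: [[0.004, 1.0, 0.007], [1.0, -0.004, -0.006], [-0.006, 0.007, -1.0]]
wrist_force: [1.4, 0.7, -0.4]
finger_gap: 32.1
gripper_force: 39.9
```

Emit:
step_arm(
  commands=[
    [0.42,-0.008,0,0,0,0,-1],
    [0.42,-0.008,0,0,0,0,-1],
    [0.42,-0.008,0,0,0,0,-1],
    [0.42,-0.008,0,0,0,0,-1],
    [0.42,-0.008,0,0,0,0,-1],
  ],
)

```text
time: 24.2
tcp_pos: [486.8, -116.3, 238.5]
ee_rot: [[0.002, 1.0, 0.002], [1.0, -0.002, -0.0], [-0.0, 0.002, -1.0]]
wrist_force: [1.4, 0.0, -0.7]
finger_gap: 32.2
gripper_force: 39.9
```

Emit:
step_arm(
  commands=[
    [0.42,-0.008,0,0,0,0,-1],
    [0.42,-0.008,0,0,0,0,-1],
    [0.42,-0.008,0,0,0,0,-1],
    [0.42,-0.008,0,0,0,0,-1],
    [0.42,-0.008,0,0,0,0,-1],
  ],
)

```text
time: 24.7
tcp_pos: [483.2, 94.0, 238.5]
ee_rot: [[0.002, 1.0, 0.002], [1.0, -0.002, 0.0], [0.0, 0.002, -1.0]]
wrist_force: [0.6, -0.5, -0.1]
finger_gap: 32.3
gripper_force: 39.9
```

Emit:
step_arm(
  commands=[
    [0.42,-0.008,0,0,0,0,-1],
    [0.42,-0.008,0,0,0,0,-1],
    [0.42,-0.008,0,0,0,0,-1],
    [0.42,-0.008,0,0,0,0,-1],
    [0.02,0,0,0,0,0,-1],
  ],
)

```text
time: 25.2
tcp_pos: [480.0, 266.4, 237.8]
ee_rot: [[-0.002, 1.0, 0.001], [1.0, 0.002, 0.001], [0.001, 0.001, -1.0]]
wrist_force: [-0.6, -0.3, -0.8]
finger_gap: 32.3
gripper_force: 39.9
```

Emit:
step_arm(
  commands=[
    [0,0,0,0,0,0,-1],
    [0,0,0,0,0,0,-1],
    [0,0,0,0,0,0,-1],
  ],
)

```text
time: 25.5
tcp_pos: [480.6, 261.2, 237.8]
ee_rot: [[0.003, 1.0, 0.001], [1.0, -0.003, 0.0], [0.0, 0.001, -1.0]]
wrist_force: [0.0, -0.0, -0.6]
finger_gap: 32.3
gripper_force: 39.9
```

Floor contact is expected at TCP z of about 93.3.

Emit:
step_arm(
  commands=[
    [0,0,0.3,0,0,0,-1],
    [0,0,0.4,0,0,0,-1],
    [0,0,0.35,0,0,0,-1],
    [0,0,0.2,0,0,0,-1],
    [0,0,0.1,0,0,0,-1],
  ],
)

```text
time: 26.0
tcp_pos: [479.7, 260.9, 100.8]
ee_rot: [[0.003, 1.0, -0.002], [1.0, -0.003, -0.001], [-0.001, -0.002, -1.0]]
wrist_force: [0.3, -0.0, -0.2]
finger_gap: 32.2
gripper_force: 39.9
```

Emit:
step_arm(
  commands=[
    [0,0,0.07,0,0,0,-1],
    [0,0,0.01,0,0,0,-1],
    [0,0,0.01,0,0,0,-1],
    [0,0,0.01,0,0,0,-1],
    [0,0,0,0,0,0,-1],
  ],
)

```text
time: 26.5
tcp_pos: [481.0, 262.6, 93.4]
ee_rot: [[0.002, 1.0, 0.002], [1.0, -0.002, 0.001], [0.001, 0.002, -1.0]]
wrist_force: [0.3, -0.7, 3.5]
finger_gap: 32.5
gripper_force: 40.4
```

Emit:
step_arm(
  commands=[
    [0,0,0,0,0,0,-1],
    [0,0,0,0,0,0,-1],
  ],
)

```text
time: 26.7
tcp_pos: [481.0, 262.6, 93.3]
ee_rot: [[0.002, 1.0, 0.002], [1.0, -0.002, 0.001], [0.001, 0.002, -1.0]]
wrist_force: [-1.3, 0.2, 5.0]
finger_gap: 32.5
gripper_force: 40.6
```

Contact. Release, lift and draw back to see.

Emit:
step_arm(
  commands=[
    [0,0,0,0,0,0,1],
    [0,0,0,0,0,0,1],
    [0,0,0,0,0,0,1],
    [0,0,0,0,0,0,1],
    [0,0,0,0,0,0,1],
  ],
)

```text
time: 27.2
tcp_pos: [480.3, 262.2, 92.3]
ee_rot: [[0.002, 1.0, -0.0], [1.0, -0.002, -0.0], [-0.0, -0.0, -1.0]]
wrist_force: [-0.2, 0.4, -0.5]
finger_gap: 85.0
gripper_force: 0.0
```

Emit:
step_arm(
  commands=[
    [0,0,-0.2,0,0,0,1],
    [0,0,-0.4,0,0,0,1],
    [0,0,-0.4,0,0,0,1],
    [0,0,-0.4,0,0,0,1],
    [-0.4,-0.1,0,0,0,0,1],
  ],
)

```text
time: 27.7
tcp_pos: [473.8, 225.7, 237.8]
ee_rot: [[-0.001, 1.0, 0.009], [1.0, 0.001, 0.005], [0.005, 0.009, -1.0]]
wrist_force: [-0.2, -1.1, 0.3]
finger_gap: 85.3
gripper_force: 0.0
```

Emit:
step_arm(
  commands=[
    [-0.4,-0.1,0,0,0,0,1],
    [-0.4,-0.1,0,0,0,0,1],
    [-0.4,-0.1,0,0,0,0,1],
    [-0.4,-0.1,0,0,0,0,1],
    [-0.4,-0.1,0,0,0,0,1],
  ],
)

```text
time: 28.2
tcp_pos: [419.2, 21.0, 232.4]
ee_rot: [[0.002, 1.0, 0.0], [1.0, -0.002, -0.0], [-0.0, 0.0, -1.0]]
wrist_force: [1.8, -0.5, 0.9]
finger_gap: 85.3
gripper_force: 0.0
```

Emit:
step_arm(
  commands=[
    [-0.4,-0.1,0,0,0,0,1],
    [-0.4,-0.1,0,0,0,0,1],
    [0,0,0,0,0,0,1],
    [0,0,0,0,0,0,1],
  ],
)

```text
time: 28.6
tcp_pos: [399.7, -58.2, 232.4]
ee_rot: [[0.004, 1.0, 0.0], [1.0, -0.004, 0.0], [0.0, 0.0, -1.0]]
wrist_force: [0.4, 0.6, -0.0]
finger_gap: 85.2
gripper_force: 0.0
```

```bash
python3 - <<'E'
from h import *
import cv2
f=grab_frame("top");im=f["pixels"][:,:,::-1]
a=cv2.resize(im[150:260,120:280],None,fx=5,fy=5,interpolation=cv2.INTER_CUBIC)
cv2.imwrite("pics/t3.png",a)
f=grab_frame("side");im=f["pixels"][:,:,::-1]
cv2.imwrite("pics/s3.png",cv2.resize(im[120:290,220:330],None,fx=3.5,fy=3.5,interpolation=cv2.INTER_CUBIC))
E
```

```text
(no output)
```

View pics/t3.png

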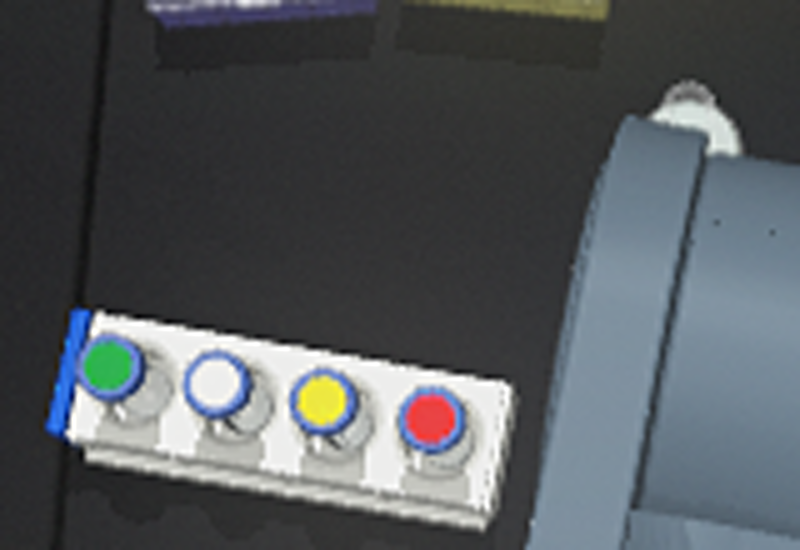

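View pics/s3.png

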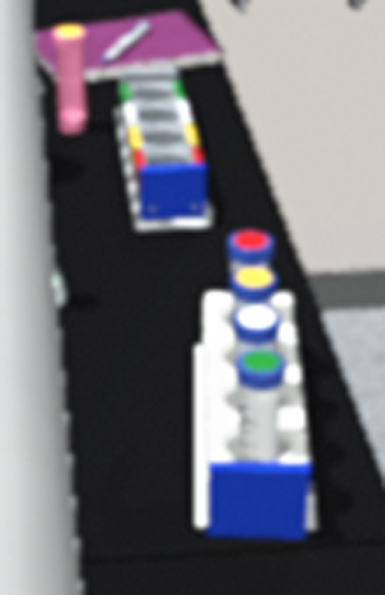

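All four tubes stand upright in order: from the blue end, green (109,364), white (217,385), yellow (323,402), red (432,420) in the top crop. I'll check the disc positions against the wells and hand in if they fit.

```bash
python3 - <<'E'
from h import *
f=grab_frame("top");ok=True
for (u,v),w in zip([(109,364),(217,385),(323,402),(432,420)],[(480.2,261.9),(473.6,207.5),(467,153),(460.3,98.5)]):
    e=ray(f,120+(u+.5)/5-.5,150+(v+.5)/5-.5,118)[:2]-w;print(e.round(1));ok&=np.hypot(*e)<9
if ok:print(close_job())
E
```

```text
[ 0.1 -0.3]
[-1.6 -1.3]
[-1.2 -0.9]
[-1.2 -1.8]
the job is handed in; nothing more can be done
None
```

The four tubes stand in the white rack in reverse order (green, white, yellow, red from its blue end), each cap within about 2 mm of its well centre in the top camera, and the job is handed in; no verdict came back.

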